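Nest the steel food covers

ROBOT

A 7-joint arm with a two-finger parallel gripper is mounted at the origin on a cart in front of the work surface, level with it; the furniture and walls round the work are solid. World frame = base frame: x ahead of the robot, y to its left, z up, the work surface at z = 0. Lengths are in m, angles in rad, forces in N, time in s.
With the tool pointing down it reaches from about 0.35 to 0.9 m from the base axis. Payload 19.9 kg.
Tool frame: the origin (TCP) lies midway between the tips of the shut fingers; the grasp point (between the pads) lies 19 mm behind it (manip.hold_point_z is the distance from the TCP to the grasp point, in m); z points along the fingers, y is the direction in which the jaws open and shut (so a half turn about z gives the same grasp; the last joint's range is limited). The gripper opens to 94 mm and grips with 3 to 60 N. Pads are 16 mm wide; open, the fingers measure 119 mm over their backs; the gripper's body (75 mm by 177 mm) begins 78 mm behind the grasp point.
Start: joints at [-1.325, 0.417, -0.01, 1.614, 0.005, 1.111, -0.053], TCP at [0.177, 0.599, 0.205] pointing down, gripper open.
Joint ranges: [-2.81, 2.81], [-0.39, 2.02], [-1.27, 1.25], [0.06, 2.57], [-1.19, 4.33], [0.19, 2], [-2.82, 2.82]. Speed limits (rad/s): [1.89, 1.89, 2.39, 2.39, 3.01, 3.01, 3.01].

INTERFACE

Orientations are given as a unit quaternion [w, x, y, z].
In Python, from rig import manip, optics gives the robot as it stands.
- The arm moves only by the tool step_arm, never from a script. Its argument "motion" is a list of rows, each an object of numbers: "ax", "ay", "az": the turn, a rotation vector about the tool's x, y, z in degrees; "tx", "ty", "tz": the shift along the tool's x, y, z in m; "fingers": the finger opening in m, from 0 to 0.094. A call has 1 to 20 rows; each row shifts and turns the commanded pose from where the row before left it, along the tool's axes as they then stand; what a row does not reach is not made up. A row lasts 1/8 s, in which the tool goes at most 62.5 mm and 10.7 degrees, less where a joint would pass 70% of its speed; a pose out of reach is approached as far as the arm can. A call with a gripper value outside its range is refused whole. The fingers move at their own pace and stop on an object; "squeeze" is the grip in N (left out, the last holds). Time passes only in rows, so rows that do not move let the fingers close. It gives the time, the measured TCP pose, the force and the opening at its end, in the units of the state.
- manip.sense(): the state, without advancing time (a new reading comes with each control period).
- optics.grab_frame(name): name is "scene" or "top" or "wrist"; returns a dict with "img" (400x640x3 uint8, red, green, blue), "z_map" (400x640 float32, m along the optical axis (not along the pixel's ray), 0 where there is no reading), "intrinsics" (3x3 intrinsics, pixels), "eye" and "rotation" of the camera in the world. Camera axes: x right, y up, looking along -z (the intrinsics and any distortion apply to the point x, -y, -z); pixel columns grow to the right and rows downward; lengths in m; the calibration is good to about 2 mm. A picture is of the moment at which its call begins.
- manip.sign_off(): hands the job in, once; it reports no verdict.
Trained networks look in a picture, given as the dict that the camera call returned (one of the last four; its "shot" number tells which), for a name from the list of things; names that differ only in an ending like _2 or _b are one class to them, and where a whole thing is asked for, a point or a joint stands for the part that bears it (a point fixed in the world has none). Each returns a list of dicts, best first, with "p" (0 to 1); they miss things now and then, are a little off and sometimes report something else, mostly with a low value. They report only what shows in the picture. A call takes as long as a camera call. They do not tell look-alikes from the thing itself.
- optics.find_in(picture, label): "at" ([column, row] in pixels, amid what is visible of it).
- optics.spot_point(picture, label): "at" ([column, row] in pixels: a listed point, or the origin of a listed thing).
The state is a dict: "t": time; "joint_pos": joint angles; "joint_vel": joint speeds; "joint_torque": joint torques, N m; "ee_pos": TCP position; "eef_rot": TCP orientation; "ft_force": force on the tool from outside, world axes, zero at the start; "torque": the same for the moment, N m; "grip_width": opening from 0.0 (shut) to 1.0 (fully open).
Only numpy, scipy, OpenCV 4.12 (cv2) and the standard library are available. Lean on these libraries where they do the work, as an engineer would, in place of code of your own. Each camera call takes 0.05 s, during which the arm holds its last target.

TASK

The washed domed covers for the cheese samples are lying upside down on the counter. Nest the three steel ones (not the copper one) for the cupboard, still upside down: first set the middle-sized one into the hollow of the largest where that stands, then the small one into the middle-sized one, each seated on the floor of the one below. Set them in, do not drop them, and leave the copper cover standing where it is.

Things in the scene. Friction and masses are not known exactly. Their poses are not given: they have to be found in the camera images.
- cover_large: Domed steel (widest of three) cover lying upside down on its flat disc knob, hollow up. Rim 104 mm across, 97 inside, 43 high in all, wall 3.5; outside upright for 12 mm below the rim, then curving in to the brass knob (52 across, 9 high). Flat hollow floor (at least 60 across) 13 mm above the origin, which is the centre of the knob's underside; z up, round about z. About 400 g. Stays in place.
- cover_medium: Domed steel (middle of three) cover lying upside down on its flat disc knob, hollow up. Rim 62 mm across, 55 inside, 51 high in all, wall 3.5; outside upright for 18 mm below the rim, then curving in to the brass knob (30 across, 9 high). Flat hollow floor (at least 30 across) 13 mm above the origin, which is the centre of the knob's underside; z up, round about z. About 120 g. Nested, its rim stands 21 mm above the large one's.
- cover_small: Domed steel (narrowest of three) cover lying upside down on its flat disc knob, hollow up. Rim 42 mm across, 35 inside, 58 high in all, wall 3.5; outside upright for 26 mm below the rim, then curving in to the brass knob (25 across, 9 high). Flat hollow floor (at least 20 across) 13 mm above the origin, which is the centre of the knob's underside; z up, round about z. About 70 g. Nested, its rim stands 20 mm above the middle one's.
- cover_copper: Domed reddish copper cover lying upside down on its flat disc knob, hollow up. Rim 62 mm across, 55 inside, 51 high in all, wall 3.5; outside upright for 18 mm below the rim, then curving in to the brass knob (30 across, 9 high). Flat hollow floor (at least 30 across) 13 mm above the origin, which is the centre of the knob's underside; z up, round about z. About 120 g. To be left alone.
Mind the look-alikes: they are no part of the job. What is shaped like the cover_medium but green is not meant.

How it is judged:
On the way, in this order (a step that is already met when the one before it is completed fails the run):
1. the middle-sized steel cover is seated in the largest (horizontal distance between cover_medium and cover_large below 0.017 m and z of cover_medium in the frame of cover_large between 0.006 and 0.02 m and angle between cover_medium's own z axis and vertical below 0.2 rad), for 0.2 s.
2. the small steel cover is seated in the middle-sized one (horizontal distance between cover_small and cover_medium below 0.012 m and z of cover_small in the frame of cover_medium between 0.006 and 0.02 m and angle between cover_small's own z axis and vertical below 0.2 rad), for 0.2 s.
At the end, for the whole second after the job is handed in: Middle-sized steel cover in the largest (centres within 17 mm), small one in the middle-sized (within 12 mm), hollow up within 0.2 rad, each knob 6 to 20 mm above the base of the one below; at rest; the largest upright (0.1 rad) and within 50 mm of its start, the copper one within 30 mm (all of step 1 and all of step 2 and angle between cover_large's own z axis and vertical below 0.1 rad and distance of cover_large from where it was at the start of the episode below 0.05 m and distance of cover_copper from where it was at the start of the episode below 0.03 m and linear speed of each of cover_large, cover_medium, cover_small below 0.03 m/s); the robot touches nothing.
It fails at once if the middle-sized cover is dropped (falls free faster than 0.7 m/s, a fall of about 25 mm) (contact force between cover_medium and the fingers below 0.05 N and linear speed of cover_medium above 0.7 m/s).
It fails at once if the small cover is dropped (falls free faster than 0.7 m/s, a fall of about 25 mm) (contact force between cover_small and the fingers below 0.05 N and linear speed of cover_small above 0.7 m/s).
It fails at once if the copper cover is moved more than 30 mm (distance of cover_copper from where it was at the start of the episode above 0.03 m).
It also fails if it takes over 56 s, if anything falls off the work surface, if the arm or the gripper's body presses on something with over 40 N, if the wrist force passes 120 N, or if a joint passes its speed limit or range.

## Working session

There is one attempt and no reset: what is moved stays moved. The work goes in short steps, Python scripts to look and compute and a tool call to move; the robot and the scene stay as the last step left them, time stands still between calls to the robot, and variables do not carry over. Pictures are saved under pics/ and viewed, and the job is handed in when it is done.

Besides the shell and the picture viewer there is one more tool, called after "Emit:" by a JSON object that holds its "name" and its "arguments", one argument or row to a line. step_arm: Moves the arm, as the interface text tells. Its arguments: {"type":"object","properties":{"motion":{"type":"array"},"squeeze":{"type":"number"}},"required":["motion"]}

```bash
mkdir -p pics; ls; python3 - <<'E'
from rig import manip, optics
import cv2
s=manip.sense(); print(s['t'],s['ee_pos'],s['eef_rot'],s['grip_width'],manip.hold_point_z)
for n in ('scene','top','wrist'):
    f=optics.grab_frame(n); cv2.imwrite(f'pics/{n}0.png',f['img'][:,:,::-1])
    print(n,f['intrinsics'].tolist(),f['eye'],f['rotation'].tolist(),f.keys())
    for l in ('cover_large','cover_medium','cover_small','cover_copper'):
        print(l,[(d['at'],round(d['p'],2)) for d in optics.find_in(f,l)][:5])
E
```

```text
pics
0.0 [0.17671625 0.59911565 0.20484033] [-4.16708363e-05  1.42918910e-01  9.89734217e-01 -6.02601433e-04] 1.0039419980649904 0.0188
scene [[415.03979140654127, 0.0, 310.44548327663176], [0.0, 415.03979140654127, 188.42778186263118], [0.0, 0.0, 1.0]] [ 0.10841035 -0.51248872  0.55841635] [0.8217517815430828, 0.4305284344537429, -0.16330223416522455, -0.33571067450145964] dict_keys(['img', 'z_map', 'intrinsics', 'eye', 'rotation', 'shot'])
cover_large [([248.9, 236.3], 0.77)]
cover_medium [([370.2, 211.9], 0.91), ([357.6, 177.8], 0.83)]
cover_small [([201.5, 191.6], 0.88)]
cover_copper [([298.1, 178.0], 0.72)]
top [[430.96895928281805, 0.0, 313.96481887990046], [0.0, 430.96895928281805, 198.79016278046495], [0.0, 0.0, 1.0]] [0.51787039 0.02120685 0.88638926] [-0.6979783313249442, -0.025919113183387882, 0.022908779920325566, 0.7152829065308322] dict_keys(['img', 'z_map', 'intrinsics', 'eye', 'rotation', 'shot'])
cover_large [([323.0, 267.9], 0.91)]
cover_medium [([383.6, 159.4], 0.74), ([328.8, 124.4], 0.71)]
cover_small []
cover_copper [([285.3, 172.1], 0.92)]
wrist [[279.10837419995016, 0.0, 320.61208855683424], [0.0, 279.10837419995016, 193.7331746078491], [0.0, 0.0, 1.0]] [0.10590878 0.61948727 0.38375511] [0.7941484736706557, -0.1025140999366795, -0.07657804766948512, 0.5941000451909346] dict_keys(['img', 'z_map', 'intrinsics', 'eye', 'rotation', 'shot'])
cover_large []
cover_medium []
cover_small []
cover_copper []
```

View pics/scene0.png

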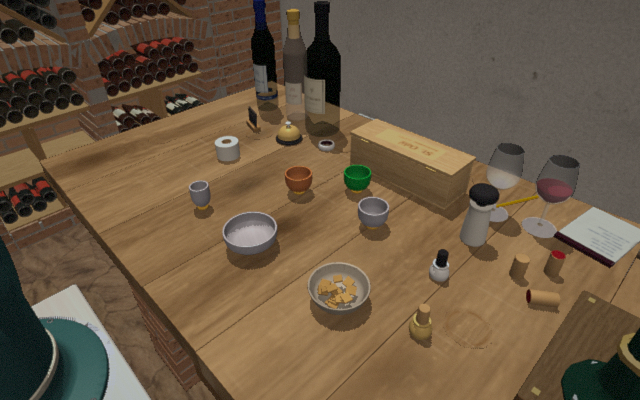

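View pics/top0.png

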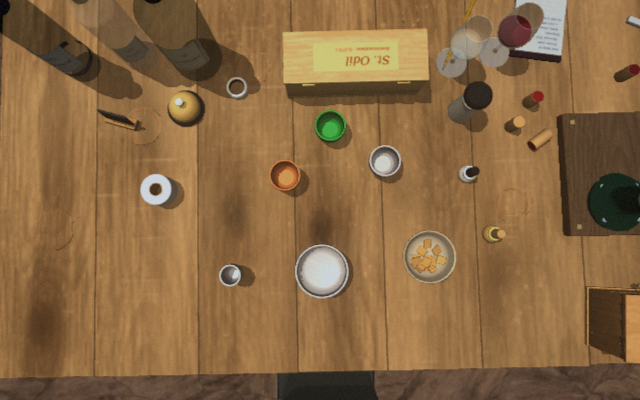

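Candidates for the middle steel cover in the top image are the grey one (384,161), the green one (330,125) and the copper one (285,175). Only (384,161) is grey steel, so that is the one meant. The large cover is at (322,271), and the bowl of crackers at (430,257) is not a cover. The small cover is at (230,275). I'll enlarge a crop to check this and measure the rims from depth.

```bash
cat > h.py <<'E'
from rig import manip, optics
import numpy as np, cv2
from scipy.spatial.transform import Rotation as R
def q2R(q): return R.from_quat([q[1],q[2],q[3],q[0]]).as_matrix()
def cloud(f):
    K=f['intrinsics'];z=f['z_map'];v,u=np.mgrid[0:z.shape[0],0:z.shape[1]]
    p=np.stack([(u-K[0,2])/K[0,0]*z,-(v-K[1,2])/K[1,1]*z,-z],-1)
    w=p@q2R(f['rotation']).T+f['eye']; w[z<=0]=np.nan
    return w
def proj(f,P):
    c=(np.asarray(P)-f['eye'])@q2R(f['rotation']);K=f['intrinsics']
    return K[0,0]*c[0]/-c[2]+K[0,2],K[1,1]*-c[1]/-c[2]+K[1,2]
def rim(f,uv,r,h,w=None):
    C=cloud(f);u,v=map(int,uv);w=w or 45
    P=C[max(v-w,0):v+w,max(u-w,0):u+w].reshape(-1,3);P=P[~np.isnan(P[:,0])]
    c0=C[v,u][:2] if not np.isnan(C[v,u,0]) else np.median(P[:,:2],0)
    P=P[(np.hypot(*(P[:,:2]-c0).T)<r*1.9)]
    Q=P[abs(P[:,2]-h)<0.006]
    from scipy.optimize import least_squares
    s=least_squares(lambda c:np.hypot(Q[:,0]-c[0],Q[:,1]-c[1])-(r-.00175),c0,loss='soft_l1',f_scale=.002)
    return s.x,len(Q),np.sqrt(np.mean(s.fun**2)),np.percentile(Q[:,2],95)
E
python3 - <<'E'
from h import *
T=optics.grab_frame('top');S=optics.grab_frame('scene')
D={'large':((322,271),(249,236),.052,.043),'medium':((384,161),(372,212),.031,.051),'small':((230,275),(201,193),.021,.058),'copper':((285,175),(298,180),.031,.051),'green':((330,125),(357,179),.031,.051)}
for k,(a,b,r,h) in D.items():
    print(k,rim(T,a,r,h),rim(S,b,r,h))
a=cv2.resize(T['img'][110:300,200:420,::-1],None,fx=3,fy=3);cv2.imwrite('pics/crop.png',a)
E
```

```text
large (array([0.43671477, 0.01397765]), 326, np.float64(0.0011358504717915042), np.float64(0.04558288733635851)) (array([0.43457392, 0.01096653]), 408, np.float64(0.0012767285033089726), np.float64(0.04346505986040987))
medium (array([ 0.64799831, -0.1148001 ]), 194, np.float64(0.0011383127157472276), np.float64(0.05349634896144403)) (array([ 0.64635239, -0.11773979]), 200, np.float64(0.0012999354164276748), np.float64(0.05164645250927741))
small (array([0.43434447, 0.18877281]), 136, np.float64(0.0011193687328692598), np.float64(0.0603202016404675)) (array([0.43217547, 0.18623519]), 110, np.float64(0.0014081283627037735), np.float64(0.05836544538274875))
copper (array([0.62452184, 0.08144888]), 189, np.float64(0.0011280996535529065), np.float64(0.05361831394558638)) (array([0.62247233, 0.07864097]), 143, np.float64(0.00133883195797754), np.float64(0.0515406716752244))
green (array([ 0.72052211, -0.00984231]), 192, np.float64(0.001128051150692132), np.float64(0.053506274864010196)) (array([ 0.71891784, -0.01259984]), 155, np.float64(0.0014067876558735803), np.float64(0.051367494346321006))
```

View pics/crop.png

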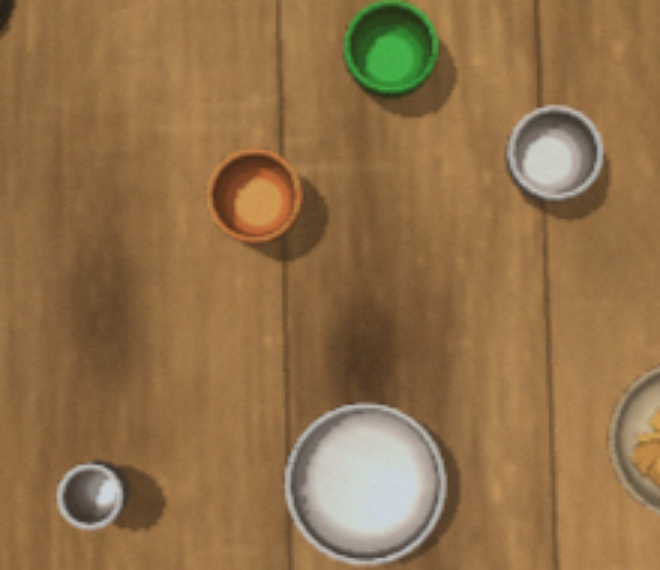

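The crop shows the grey middle-sized cover at crop (555,152), clearly apart from green (391,48) and copper (255,196). The large cover is at (365,483) and the small one at (91,496). The two cameras agree to about 3 mm. Next I move above the middle-sized cover.

Emit:
{"name": "step_arm", "arguments": {
  "motion": [
    {"tx": -0.041, "ty": -0.035, "fingers": 0.094},
    {"tx": -0.041, "ty": -0.035},
    {"tx": -0.041, "ty": -0.035},
    {"tx": -0.041, "ty": -0.035},
    {"tx": -0.041, "ty": -0.035},
    {"tx": -0.041, "ty": -0.035},
    {"tx": -0.041, "ty": -0.035},
    {"tx": -0.041, "ty": -0.035},
    {"tx": -0.041, "ty": -0.035},
    {"tx": -0.041, "ty": -0.035},
    {"tx": -0.041, "ty": -0.035},
    {"tx": -0.041, "ty": -0.035},
    {"tx": -0.041, "ty": -0.035},
    {"tx": -0.041, "ty": -0.035},
    {"tx": -0.041, "ty": -0.035},
    {"tx": -0.038, "ty": -0.028},
    {"tx": 0},
    {"tx": 0}
  ]
}}

```text
invalid input at $.motion[0]: expected keys ax, ay, az, tx, ty, tz, fingers
```

Emit:
{"name": "step_arm", "arguments": {
  "motion": [
    {"ax": 0, "ay": 0, "az": 0, "tx": -0.041, "ty": -0.035, "tz": 0, "fingers": 0.094},
    {"ax": 0, "ay": 0, "az": 0, "tx": -0.041, "ty": -0.035, "tz": 0, "fingers": 0.094},
    {"ax": 0, "ay": 0, "az": 0, "tx": -0.041, "ty": -0.035, "tz": 0, "fingers": 0.094},
    {"ax": 0, "ay": 0, "az": 0, "tx": -0.041, "ty": -0.035, "tz": 0, "fingers": 0.094},
    {"ax": 0, "ay": 0, "az": 0, "tx": -0.041, "ty": -0.035, "tz": 0, "fingers": 0.094},
    {"ax": 0, "ay": 0, "az": 0, "tx": -0.041, "ty": -0.035, "tz": 0, "fingers": 0.094},
    {"ax": 0, "ay": 0, "az": 0, "tx": -0.041, "ty": -0.035, "tz": 0, "fingers": 0.094},
    {"ax": 0, "ay": 0, "az": 0, "tx": -0.041, "ty": -0.035, "tz": 0, "fingers": 0.094},
    {"ax": 0, "ay": 0, "az": 0, "tx": -0.041, "ty": -0.035, "tz": 0, "fingers": 0.094},
    {"ax": 0, "ay": 0, "az": 0, "tx": -0.041, "ty": -0.035, "tz": 0, "fingers": 0.094},
    {"ax": 0, "ay": 0, "az": 0, "tx": -0.041, "ty": -0.035, "tz": 0, "fingers": 0.094},
    {"ax": 0, "ay": 0, "az": 0, "tx": -0.041, "ty": -0.035, "tz": 0, "fingers": 0.094},
    {"ax": 0, "ay": 0, "az": 0, "tx": -0.041, "ty": -0.035, "tz": 0, "fingers": 0.094},
    {"ax": 0, "ay": 0, "az": 0, "tx": -0.041, "ty": -0.035, "tz": 0, "fingers": 0.094},
    {"ax": 0, "ay": 0, "az": 0, "tx": -0.041, "ty": -0.035, "tz": 0, "fingers": 0.094},
    {"ax": 0, "ay": 0, "az": 0, "tx": -0.038, "ty": -0.028, "tz": 0, "fingers": 0.094},
    {"ax": 0, "ay": 0, "az": 0, "tx": 0, "ty": 0, "tz": 0, "fingers": 0.094}
  ]
}}

```text
t: 2.98
ee_pos: [0.6473, -0.1192, 0.2049]
eef_rot: [-0.0, 0.145, 0.989, -0.001]
ft_force: [-0.8, 0.4, 0.2]
grip_width: 1.004
```

```bash
cat >> h.py <<'E'
def delta(P):
    s=manip.sense();M=q2R(s['eef_rot']);return M.T@(np.asarray(P)-s['ee_pos'])
E
python3 - <<'E'
from h import *
W=optics.grab_frame('wrist');cv2.imwrite('pics/w1.png',W['img'][:,:,::-1])
uv=proj(W,[.647,-.1163,.051]);print(uv)
print(rim(W,uv,.031,.051,90)); s=manip.sense();print(s['ee_pos'],delta([.647,-.1163,.034]))
E
```

```text
(np.float64(323.7467329512736), np.float64(182.12564802398373))
(array([ 0.64649189, -0.11668426]), 467, np.float64(0.0011160098294452155), np.float64(0.05124874658827533))
[ 0.64672561 -0.11696336  0.20491084] [-1.62366466e-04  8.44301239e-04  1.70910187e-01]
```

View pics/w1.png

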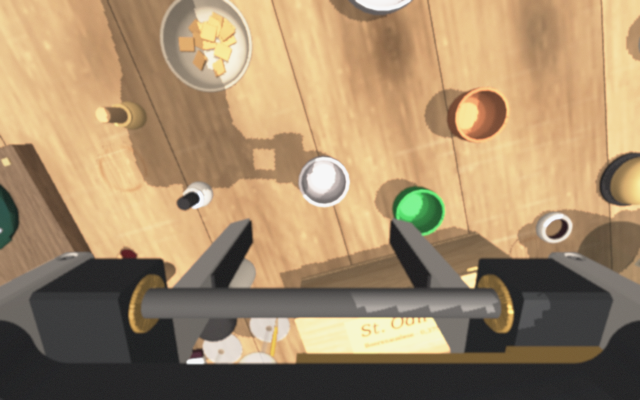

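The wrist image shows the steel cover centred below the jaws at (323,182), with the green one clear at (419,210). The wrist measurement agrees with the others to within 1 mm. Descending and gripping.

Emit:
{"name": "step_arm", "arguments": {
  "motion": [
    {"ax": 0, "ay": 0, "az": 0, "tx": 0, "ty": 0, "tz": 0.04, "fingers": 0.094},
    {"ax": 0, "ay": 0, "az": 0, "tx": 0, "ty": 0, "tz": 0.04, "fingers": 0.094},
    {"ax": 0, "ay": 0, "az": 0, "tx": 0, "ty": 0, "tz": 0.04, "fingers": 0.094},
    {"ax": 0, "ay": 0, "az": 0, "tx": 0, "ty": 0, "tz": 0.03, "fingers": 0.094},
    {"ax": 0, "ay": 0, "az": 0, "tx": 0, "ty": 0, "tz": 0.021, "fingers": 0.094},
    {"ax": 0, "ay": 0, "az": 0, "tx": 0, "ty": 0, "tz": 0, "fingers": 0.094},
    {"ax": 0, "ay": 0, "az": 0, "tx": 0, "ty": 0, "tz": 0, "fingers": 0.094},
    {"ax": 0, "ay": 0, "az": 0, "tx": 0, "ty": 0, "tz": 0, "fingers": 0.075},
    {"ax": 0, "ay": 0, "az": 0, "tx": 0, "ty": 0, "tz": 0, "fingers": 0.065},
    {"ax": 0, "ay": 0, "az": 0, "tx": 0, "ty": 0, "tz": 0, "fingers": 0.05},
    {"ax": 0, "ay": 0, "az": 0, "tx": 0, "ty": 0, "tz": 0, "fingers": 0.05},
    {"ax": 0, "ay": 0, "az": 0, "tx": 0, "ty": 0, "tz": 0, "fingers": 0.05},
    {"ax": 0, "ay": 0, "az": 0, "tx": 0, "ty": 0, "tz": 0, "fingers": 0.05}
  ],
  "squeeze": 15
}}

```text
t: 4.65
ee_pos: [0.6468, -0.1158, 0.0347]
eef_rot: [0.0, 0.143, 0.99, -0.0]
ft_force: [-1.1, 0.6, 2.5]
grip_width: 0.631
```

Emit:
{"name": "step_arm", "arguments": {
  "motion": [
    {"ax": 0, "ay": 0, "az": 0, "tx": 0, "ty": 0, "tz": -0.01, "fingers": 0.05},
    {"ax": 0, "ay": 0, "az": 0, "tx": 0, "ty": 0, "tz": -0.02, "fingers": 0.05},
    {"ax": 0, "ay": 0, "az": 0, "tx": 0, "ty": 0, "tz": -0.03, "fingers": 0.05},
    {"ax": 0, "ay": 0, "az": 0, "tx": 0, "ty": 0, "tz": -0.03, "fingers": 0.05},
    {"ax": 0, "ay": 0, "az": 0, "tx": 0, "ty": 0, "tz": -0.02, "fingers": 0.05},
    {"ax": 0, "ay": 0, "az": 0, "tx": 0, "ty": 0, "tz": 0, "fingers": 0.05}
  ]
}}

```text
t: 5.4
ee_pos: [0.6474, -0.1158, 0.1462]
eef_rot: [0.001, 0.143, 0.99, 0.0]
ft_force: [0.9, 0.6, -1.9]
grip_width: 0.636
```

```bash
python3 - <<'E'
from h import *
W=optics.grab_frame('wrist');S=optics.grab_frame('scene')
s=manip.sense();print(s['ee_pos'],s['grip_width'],s['ft_force'])
cv2.imwrite('pics/w2.png',W['img'][:,:,::-1])
u,v=map(int,proj(S,s['ee_pos']));cv2.imwrite('pics/s2.png',cv2.resize(S['img'][max(v-100,0):v+100,max(u-130,0):u+130,::-1],None,fx=3,fy=3))
print(delta([.4356,.0125,s['ee_pos'][2]]))
E
```

```text
[ 0.64632768 -0.11547549  0.14385748] 0.6376306547360094 [-0.19281144 -0.19747662 -0.76687231]
[2.38312416e-01 6.31747214e-02 1.76332974e-04]
```

View pics/s2.png

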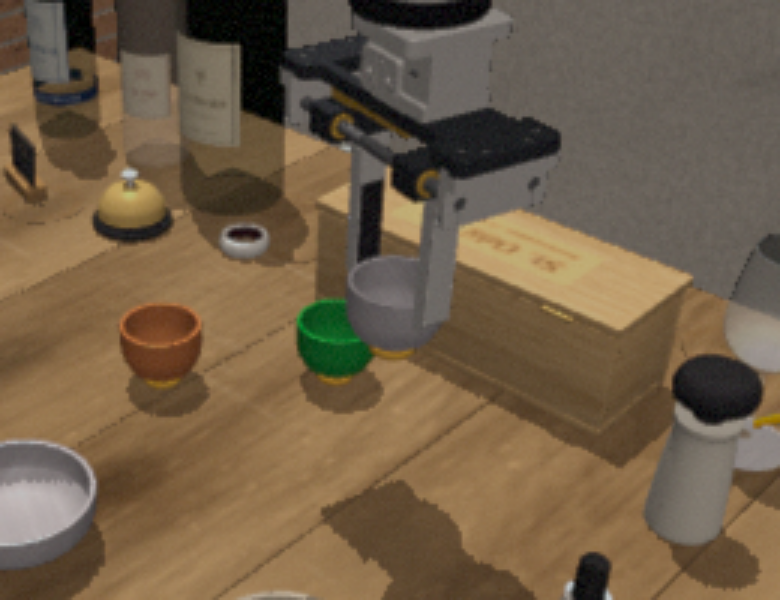

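View pics/w2.png

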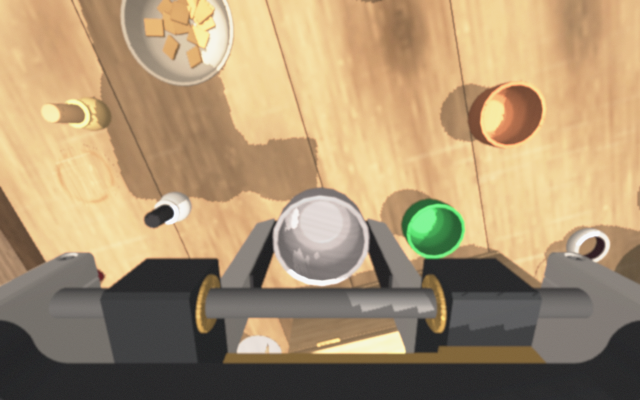

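The middle-sized steel cover is held upright between the jaws, at (320,237) in the wrist picture. Moving it over the large one.

Emit:
{"name": "step_arm", "arguments": {
  "motion": [
    {"ax": 0, "ay": 0, "az": 0, "tx": 0.02, "ty": 0.005, "tz": 0, "fingers": 0.05},
    {"ax": 0, "ay": 0, "az": 0, "tx": 0.04, "ty": 0.011, "tz": 0, "fingers": 0.05},
    {"ax": 0, "ay": 0, "az": 0, "tx": 0.04, "ty": 0.011, "tz": 0, "fingers": 0.05},
    {"ax": 0, "ay": 0, "az": 0, "tx": 0.04, "ty": 0.011, "tz": 0, "fingers": 0.05},
    {"ax": 0, "ay": 0, "az": 0, "tx": 0.04, "ty": 0.01, "tz": 0, "fingers": 0.05},
    {"ax": 0, "ay": 0, "az": 0, "tx": 0.038, "ty": 0.01, "tz": 0, "fingers": 0.05},
    {"ax": 0, "ay": 0, "az": 0, "tx": 0.02, "ty": 0.005, "tz": 0, "fingers": 0.05},
    {"ax": 0, "ay": 0, "az": 0, "tx": 0, "ty": 0, "tz": 0, "fingers": 0.05},
    {"ax": 0, "ay": 0, "az": 0, "tx": 0, "ty": 0, "tz": 0, "fingers": 0.05}
  ]
}}

```text
t: 6.62
ee_pos: [0.4366, 0.0117, 0.1442]
eef_rot: [-0.0, 0.143, 0.99, -0.0]
ft_force: [0.2, 0.5, -1.0]
grip_width: 0.638
```

```bash
python3 - <<'E'
from h import *
W=optics.grab_frame('wrist')
cv2.imwrite('pics/w3.png',W['img'][:,:,::-1])
s=manip.sense();print(s['ee_pos'],s['grip_width'],s['ft_force'])
uv=proj(W,[.4356,.0125,.043]);print(uv);C=cloud(W).reshape(-1,3)
from scipy.optimize import least_squares
for r,h,t in((.052,.043,.008),(.031,s['ee_pos'][2]+.017,.006)):
    Q=C[(abs(C[:,2]-h)<t)&(abs(np.hypot(C[:,0]-.4356,C[:,1]-.0125)-r)<.012)]
    f=least_squares(lambda c:np.hypot(Q[:,0]-c[0],Q[:,1]-c[1])-r+.00175,[.4356,.0125],loss='soft_l1',f_scale=.002);print(f.x,len(Q),np.std(f.fun),np.percentile(Q[:,2],[50,95]))
print(delta([.4356,.0125,.047]))
E
```

```text
[0.43669555 0.01162669 0.14421163] 0.6372167343791173 [ 0.44532913 -0.01767642  0.10662831]
(np.float64(321.88035475515306), np.float64(192.96501005303537))
[0.43494226 0.01235591] 807 0.0011352456863485917 [0.04177335 0.04303481]
[0.43604011 0.01104018] 2237 0.002991275772677494 [0.15940558 0.16444591]
[0.0012891  0.00058455 0.09721142]
```

View pics/w3.png

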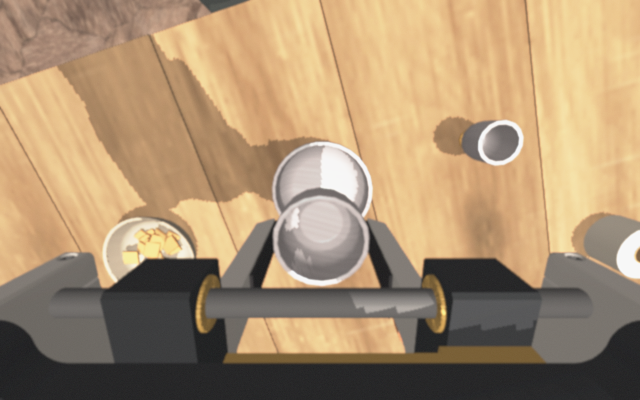

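The middle-sized cover is centred over the large one to within 1–2 mm. Lowering it gently.

Emit:
{"name": "step_arm", "arguments": {
  "motion": [
    {"ax": 0, "ay": 0, "az": 0, "tx": 0.001, "ty": 0.001, "tz": 0.02, "fingers": 0.05},
    {"ax": 0, "ay": 0, "az": 0, "tx": 0, "ty": 0, "tz": 0.03, "fingers": 0.05},
    {"ax": 0, "ay": 0, "az": 0, "tx": 0, "ty": 0, "tz": 0.025, "fingers": 0.05},
    {"ax": 0, "ay": 0, "az": 0, "tx": 0, "ty": 0, "tz": 0.01, "fingers": 0.05},
    {"ax": 0, "ay": 0, "az": 0, "tx": 0, "ty": 0, "tz": 0.005, "fingers": 0.05},
    {"ax": 0, "ay": 0, "az": 0, "tx": 0, "ty": 0, "tz": 0.003, "fingers": 0.05},
    {"ax": 0, "ay": 0, "az": 0, "tx": 0, "ty": 0, "tz": 0.002, "fingers": 0.05},
    {"ax": 0, "ay": 0, "az": 0, "tx": 0, "ty": 0, "tz": 0, "fingers": 0.05},
    {"ax": 0, "ay": 0, "az": 0, "tx": 0, "ty": 0, "tz": 0, "fingers": 0.05}
  ]
}}

```text
t: 7.8
ee_pos: [0.4357, 0.0134, 0.0497]
eef_rot: [0.0, 0.143, 0.99, 0.0]
ft_force: [0.1, 0.3, -0.7]
grip_width: 0.639
```

Emit:
{"name": "step_arm", "arguments": {
  "motion": [
    {"ax": 0, "ay": 0, "az": 0, "tx": 0, "ty": 0, "tz": 0.001, "fingers": 0.05},
    {"ax": 0, "ay": 0, "az": 0, "tx": 0, "ty": 0, "tz": 0.001, "fingers": 0.05},
    {"ax": 0, "ay": 0, "az": 0, "tx": 0, "ty": 0, "tz": 0, "fingers": 0.05},
    {"ax": 0, "ay": 0, "az": 0, "tx": 0, "ty": 0, "tz": 0, "fingers": 0.05}
  ]
}}

```text
t: 8.3
ee_pos: [0.4356, 0.0133, 0.0476]
eef_rot: [0.0, 0.143, 0.99, 0.0]
ft_force: [0.1, 0.7, 3.3]
grip_width: 0.639
```

Emit:
{"name": "step_arm", "arguments": {
  "motion": [
    {"ax": 0, "ay": 0, "az": 0, "tx": 0, "ty": 0, "tz": 0.001, "fingers": 0.05},
    {"ax": 0, "ay": 0, "az": 0, "tx": 0, "ty": 0, "tz": 0, "fingers": 0.05},
    {"ax": 0, "ay": 0, "az": 0, "tx": 0, "ty": 0, "tz": 0, "fingers": 0.05}
  ]
}}

```text
t: 8.68
ee_pos: [0.4361, 0.0134, 0.047]
eef_rot: [0.001, 0.143, 0.99, 0.0]
ft_force: [-2.6, 0.0, 13.9]
grip_width: 0.637
```

It is firmly seated. I ease off, open and rise.

Emit:
{"name": "step_arm", "arguments": {
  "motion": [
    {"ax": 0, "ay": 0, "az": 0, "tx": 0, "ty": 0, "tz": -0.001, "fingers": 0.05},
    {"ax": 0, "ay": 0, "az": 0, "tx": 0, "ty": 0, "tz": 0, "fingers": 0.061},
    {"ax": 0, "ay": 0, "az": 0, "tx": 0, "ty": 0, "tz": 0, "fingers": 0.066},
    {"ax": 0, "ay": 0, "az": 0, "tx": 0, "ty": 0, "tz": 0, "fingers": 0.072},
    {"ax": 0, "ay": 0, "az": 0, "tx": 0, "ty": 0, "tz": 0, "fingers": 0.078},
    {"ax": 0, "ay": 0, "az": 0, "tx": 0, "ty": 0, "tz": -0.01, "fingers": 0.08},
    {"ax": 0, "ay": 0, "az": 0, "tx": 0, "ty": 0, "tz": -0.02, "fingers": 0.08},
    {"ax": 0, "ay": 0, "az": 0, "tx": 0, "ty": 0, "tz": -0.04, "fingers": 0.09},
    {"ax": 0, "ay": 0, "az": 0, "tx": 0, "ty": 0, "tz": -0.05, "fingers": 0.09},
    {"ax": 0, "ay": 0, "az": 0, "tx": 0, "ty": 0, "tz": -0.04, "fingers": 0.09},
    {"ax": 0, "ay": 0, "az": 0, "tx": 0, "ty": 0, "tz": 0, "fingers": 0.09},
    {"ax": 0, "ay": 0, "az": 0, "tx": 0, "ty": 0, "tz": 0, "fingers": 0.09}
  ]
}}

```text
t: 10.18
ee_pos: [0.4352, 0.0133, 0.2073]
eef_rot: [-0.0, 0.143, 0.99, 0.0]
ft_force: [0.0, -0.6, -0.5]
grip_width: 0.955
```

```bash
cat >> h.py <<'E'
from scipy.optimize import least_squares
def ring(f,c0,r,h,t=.005):
    C=cloud(f).reshape(-1,3);c0=np.array(c0)
    Q=C[(abs(C[:,2]-h)<t)&(abs(np.hypot(*(C[:,:2]-c0).T)-r)<.01)]
    g=least_squares(lambda c:np.hypot(Q[:,0]-c[0],Q[:,1]-c[1])-r+.00175,c0,loss='soft_l1',f_scale=.002)
    return g.x.round(4),len(Q),np.std(g.fun).round(4),np.percentile(Q[:,2],[50,95]).round(4)
E
python3 - <<'E'
from h import *
s=manip.sense();print(s['t'],s['ee_pos'],s['grip_width'],s['ft_force'])
W=optics.grab_frame('wrist');S=optics.grab_frame('scene')
cv2.imwrite('pics/w4.png',W['img'][:,:,::-1]);cv2.imwrite('pics/s4.png',S['img'][:,:,::-1])
for f in(W,S):
  print(ring(f,(.4356,.0125),.052,.043),ring(f,(.4356,.0125),.031,.064),ring(f,(.4333,.1875),.021,.058))
E
```

```text
10.175 [0.43524896 0.01330796 0.20730345] 0.9547515090566147 [ 0.04132559 -0.63751654 -0.50711396]
(array([0.4345, 0.0125]), 772, np.float64(0.0011), array([0.0418, 0.043 ])) (array([0.4348, 0.0124]), 488, np.float64(0.0011), array([0.0628, 0.0641])) (array([0.432 , 0.1869]), 388, np.float64(0.001), array([0.0567, 0.058 ]))
(array([0.4347, 0.0112]), 280, np.float64(0.0013), array([0.0415, 0.0436])) (array([0.435 , 0.0109]), 219, np.float64(0.0012), array([0.0625, 0.0648])) (array([0.4325, 0.1864]), 102, np.float64(0.0014), array([0.0564, 0.0582]))
```

View pics/w4.png

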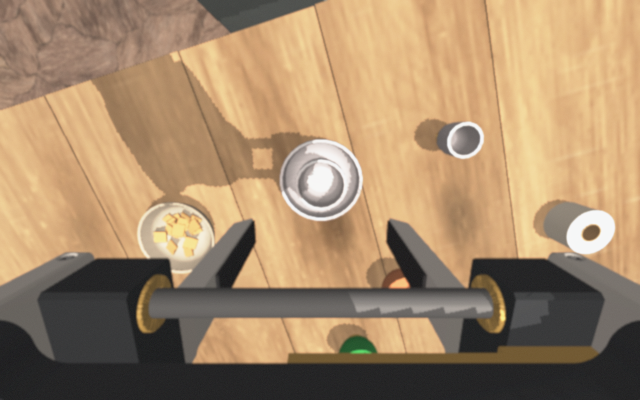

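The middle-sized cover is seated: its rim is at 64 mm and it is concentric within 1 mm, as seen at (321,180). Next I go above the small cover.

Emit:
{"name": "step_arm", "arguments": {
  "motion": [
    {"ax": 0, "ay": 0, "az": 0, "tx": 0.008, "ty": 0.026, "tz": 0, "fingers": 0.094},
    {"ax": 0, "ay": 0, "az": 0, "tx": 0.012, "ty": 0.04, "tz": 0, "fingers": 0.094},
    {"ax": 0, "ay": 0, "az": 0, "tx": 0.012, "ty": 0.04, "tz": 0, "fingers": 0.094},
    {"ax": 0, "ay": 0, "az": 0, "tx": 0.012, "ty": 0.04, "tz": 0, "fingers": 0.094},
    {"ax": 0, "ay": 0, "az": 0, "tx": 0.008, "ty": 0.02, "tz": 0, "fingers": 0.094},
    {"ax": 0, "ay": 0, "az": 0, "tx": 0, "ty": 0, "tz": 0.03, "fingers": 0.094},
    {"ax": 0, "ay": 0, "az": 0, "tx": 0, "ty": 0, "tz": 0.03, "fingers": 0.094},
    {"ax": 0, "ay": 0, "az": 0, "tx": 0, "ty": 0, "tz": 0, "fingers": 0.094},
    {"ax": 0, "ay": 0, "az": 0, "tx": 0, "ty": 0, "tz": 0, "fingers": 0.094}
  ]
}}

```text
t: 11.4
ee_pos: [0.4329, 0.1872, 0.148]
eef_rot: [0.0, 0.143, 0.99, -0.0]
ft_force: [0.5, 0.4, 1.5]
grip_width: 1.0
```

```bash
python3 - <<'E'
from h import *
s=manip.sense();print(s['t'],s['ee_pos'],s['joint_pos'])
W=optics.grab_frame('wrist')
cv2.imwrite('pics/w5.png',W['img'][:,:,::-1])
r=ring(W,(.432,.187),.021,.058);print(r)
print(delta([*r[0],.041]))
E
```

```text
11.4 [0.43288211 0.18720232 0.14801585] [-0.71806696  0.21854138  0.27601553  2.04941653 -0.07625915  0.88320002
  0.88390953]
(array([0.432 , 0.1879]), 441, np.float64(0.001), array([0.0568, 0.0581]))
[0.00129415 0.00016265 0.10732254]
```

View pics/w5.png

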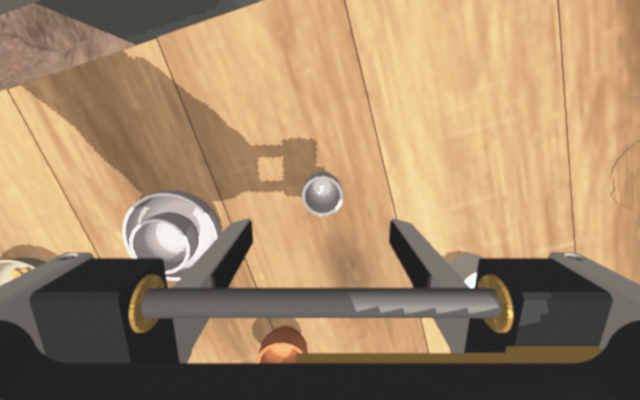

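The small cover is centred below the jaws at (322,194). Its surroundings are clear: the nest is at (170,240) and copper at (282,343).

Emit:
{"name": "step_arm", "arguments": {
  "motion": [
    {"ax": 0, "ay": 0, "az": 0, "tx": 0.001, "ty": 0, "tz": 0.03, "fingers": 0.094},
    {"ax": 0, "ay": 0, "az": 0, "tx": 0, "ty": 0, "tz": 0.035, "fingers": 0.094},
    {"ax": 0, "ay": 0, "az": 0, "tx": 0, "ty": 0, "tz": 0.03, "fingers": 0.094},
    {"ax": 0, "ay": 0, "az": 0, "tx": 0, "ty": 0, "tz": 0.012, "fingers": 0.08},
    {"ax": 0, "ay": 0, "az": 0, "tx": 0, "ty": 0, "tz": 0, "fingers": 0.07},
    {"ax": 0, "ay": 0, "az": 0, "tx": 0, "ty": 0, "tz": 0, "fingers": 0.06},
    {"ax": 0, "ay": 0, "az": 0, "tx": 0, "ty": 0, "tz": 0, "fingers": 0.05},
    {"ax": 0, "ay": 0, "az": 0, "tx": 0, "ty": 0, "tz": 0, "fingers": 0.045},
    {"ax": 0, "ay": 0, "az": 0, "tx": 0, "ty": 0, "tz": 0, "fingers": 0.04},
    {"ax": 0, "ay": 0, "az": 0, "tx": 0, "ty": 0, "tz": 0, "fingers": 0.03},
    {"ax": 0, "ay": 0, "az": 0, "tx": 0, "ty": 0, "tz": 0, "fingers": 0.03},
    {"ax": 0, "ay": 0, "az": 0, "tx": 0, "ty": 0, "tz": 0, "fingers": 0.03}
  ],
  "squeeze": 15
}}

```text
t: 12.95
ee_pos: [0.4319, 0.1876, 0.0407]
eef_rot: [0.0, 0.143, 0.99, 0.0]
ft_force: [-0.6, 0.1, 5.4]
grip_width: 0.447
```

Emit:
{"name": "step_arm", "arguments": {
  "motion": [
    {"ax": 0, "ay": 0, "az": 0, "tx": 0, "ty": 0, "tz": -0.01, "fingers": 0.03},
    {"ax": 0, "ay": 0, "az": 0, "tx": 0, "ty": 0, "tz": -0.03, "fingers": 0.03},
    {"ax": 0, "ay": 0, "az": 0, "tx": 0, "ty": 0, "tz": -0.035, "fingers": 0.03},
    {"ax": 0, "ay": 0, "az": 0, "tx": 0, "ty": 0, "tz": -0.035, "fingers": 0.03},
    {"ax": 0, "ay": 0, "az": 0, "tx": 0, "ty": 0, "tz": -0.01, "fingers": 0.03},
    {"ax": 0, "ay": 0, "az": 0, "tx": -0.0065, "ty": -0.02, "tz": 0, "fingers": 0.03},
    {"ax": 0, "ay": 0, "az": 0, "tx": -0.013, "ty": -0.04, "tz": 0, "fingers": 0.03},
    {"ax": 0, "ay": 0, "az": 0, "tx": -0.013, "ty": -0.04, "tz": 0, "fingers": 0.03},
    {"ax": 0, "ay": 0, "az": 0, "tx": -0.012, "ty": -0.04, "tz": 0, "fingers": 0.03},
    {"ax": 0, "ay": 0, "az": 0, "tx": -0.008, "ty": -0.027, "tz": 0, "fingers": 0.03},
    {"ax": 0, "ay": 0, "az": 0, "tx": 0, "ty": 0, "tz": 0, "fingers": 0.03},
    {"ax": 0, "ay": 0, "az": 0, "tx": 0, "ty": 0, "tz": 0, "fingers": 0.03}
  ]
}}

```text
t: 14.45
ee_pos: [0.4345, 0.0131, 0.1601]
eef_rot: [-0.0, 0.143, 0.99, -0.0]
ft_force: [-0.8, -0.9, -1.1]
grip_width: 0.443
```

```bash
python3 - <<'E'
from h import *
s=manip.sense();print(s['t'],s['ee_pos'],s['grip_width'],s['ft_force'])
W=optics.grab_frame('wrist')
cv2.imwrite('pics/w6.png',W['img'][:,:,::-1])
c=(.4349,.0124)
print(ring(W,c,.052,.043),ring(W,c,.031,.064))
print(ring(W,s['ee_pos'][:2],.021,s['ee_pos'][2]+.0175,.003))
print(delta([*c,.067]))
E
```

```text
14.45 [0.4345455  0.01307757 0.16014949] 0.443086574293924 [-0.7599863  -0.88684428 -1.06669367]
(array([0.4348, 0.0124]), 761, np.float64(0.0011), array([0.0418, 0.0431])) (array([0.4352, 0.0124]), 442, np.float64(0.0011), array([0.0628, 0.064 ]))
(array([0.4342, 0.0122]), 1180, np.float64(0.0026), array([0.1765, 0.1788]))
[-0.0005994  -0.00076448  0.09320387]
```

View pics/w6.png

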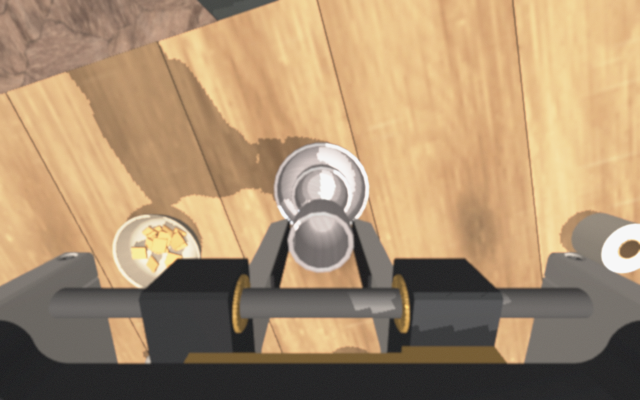

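The small cover is held upright at (321,240), and its offset from the nest's centre is under 1 mm. Lowering it.

Emit:
{"name": "step_arm", "arguments": {
  "motion": [
    {"ax": 0, "ay": 0, "az": 0, "tx": -0.001, "ty": 0, "tz": 0.02, "fingers": 0.03},
    {"ax": 0, "ay": 0, "az": 0, "tx": 0, "ty": 0, "tz": 0.025, "fingers": 0.03},
    {"ax": 0, "ay": 0, "az": 0, "tx": 0, "ty": 0, "tz": 0.02, "fingers": 0.03},
    {"ax": 0, "ay": 0, "az": 0, "tx": 0, "ty": 0, "tz": 0.012, "fingers": 0.03},
    {"ax": 0, "ay": 0, "az": 0, "tx": 0, "ty": 0, "tz": 0.006, "fingers": 0.03},
    {"ax": 0, "ay": 0, "az": 0, "tx": 0, "ty": 0, "tz": 0.004, "fingers": 0.03},
    {"ax": 0, "ay": 0, "az": 0, "tx": 0, "ty": 0, "tz": 0.003, "fingers": 0.03},
    {"ax": 0, "ay": 0, "az": 0, "tx": 0, "ty": 0, "tz": 0, "fingers": 0.03},
    {"ax": 0, "ay": 0, "az": 0, "tx": 0, "ty": 0, "tz": 0, "fingers": 0.03}
  ]
}}

```text
t: 15.62
ee_pos: [0.4359, 0.0122, 0.0707]
eef_rot: [0.0, 0.143, 0.99, 0.0]
ft_force: [0.2, 0.5, -0.4]
grip_width: 0.442
```

Emit:
{"name": "step_arm", "arguments": {
  "motion": [
    {"ax": 0, "ay": 0, "az": 0, "tx": 0, "ty": 0, "tz": 0.001, "fingers": 0.03},
    {"ax": 0, "ay": 0, "az": 0, "tx": 0, "ty": 0, "tz": 0.001, "fingers": 0.03},
    {"ax": 0, "ay": 0, "az": 0, "tx": 0, "ty": 0, "tz": 0.001, "fingers": 0.03},
    {"ax": 0, "ay": 0, "az": 0, "tx": 0, "ty": 0, "tz": 0, "fingers": 0.03},
    {"ax": 0, "ay": 0, "az": 0, "tx": 0, "ty": 0, "tz": 0, "fingers": 0.03}
  ]
}}

```text
t: 16.25
ee_pos: [0.4358, 0.0122, 0.0675]
eef_rot: [0.0, 0.143, 0.99, -0.0]
ft_force: [0.2, -0.0, -0.0]
grip_width: 0.44
```

Emit:
{"name": "step_arm", "arguments": {
  "motion": [
    {"ax": 0, "ay": 0, "az": 0, "tx": 0, "ty": 0, "tz": 0.001, "fingers": 0.03},
    {"ax": 0, "ay": 0, "az": 0, "tx": 0, "ty": 0, "tz": 0, "fingers": 0.03},
    {"ax": 0, "ay": 0, "az": 0, "tx": 0, "ty": 0, "tz": 0, "fingers": 0.03}
  ]
}}

```text
t: 16.62
ee_pos: [0.436, 0.0122, 0.0667]
eef_rot: [0.0, 0.143, 0.99, 0.0]
ft_force: [-0.1, -0.6, 5.1]
grip_width: 0.443
```

Contact at the expected height. Releasing gently and rising.

Emit:
{"name": "step_arm", "arguments": {
  "motion": [
    {"ax": 0, "ay": 0, "az": 0, "tx": 0, "ty": 0, "tz": 0, "fingers": 0.042},
    {"ax": 0, "ay": 0, "az": 0, "tx": 0, "ty": 0, "tz": 0, "fingers": 0.046},
    {"ax": 0, "ay": 0, "az": 0, "tx": 0, "ty": 0, "tz": 0, "fingers": 0.052},
    {"ax": 0, "ay": 0, "az": 0, "tx": 0, "ty": 0, "tz": 0, "fingers": 0.06},
    {"ax": 0, "ay": 0, "az": 0, "tx": 0, "ty": 0, "tz": 0, "fingers": 0.065},
    {"ax": 0, "ay": 0, "az": 0, "tx": 0, "ty": 0, "tz": -0.01, "fingers": 0.065},
    {"ax": 0, "ay": 0, "az": 0, "tx": 0, "ty": 0, "tz": -0.02, "fingers": 0.065},
    {"ax": 0, "ay": 0, "az": 0, "tx": 0, "ty": 0, "tz": -0.04, "fingers": 0.07},
    {"ax": 0, "ay": 0, "az": 0, "tx": 0, "ty": 0, "tz": -0.05, "fingers": 0.08},
    {"ax": 0, "ay": 0, "az": 0, "tx": 0, "ty": 0, "tz": -0.03, "fingers": 0.08},
    {"ax": 0, "ay": 0, "az": 0, "tx": 0, "ty": 0, "tz": 0, "fingers": 0.08},
    {"ax": 0, "ay": 0, "az": 0, "tx": 0, "ty": 0, "tz": 0, "fingers": 0.08}
  ]
}}

```text
t: 18.12
ee_pos: [0.4355, 0.0122, 0.2163]
eef_rot: [-0.0, 0.143, 0.99, -0.0]
ft_force: [0.1, 0.7, -0.4]
grip_width: 0.854
```

```bash
python3 - <<'E'
from h import *
s=manip.sense();print(s['t'],s['ee_pos'],s['grip_width'],s['ft_force'])
W=optics.grab_frame('wrist');S=optics.grab_frame('scene')
cv2.imwrite('pics/w7.png',W['img'][:,:,::-1]);cv2.imwrite('pics/s7.png',cv2.resize(S['img'][120:300,150:410,::-1],None,fx=3,fy=3))
c=(.4349,.0124)
for f in(W,S):print(ring(f,c,.052,.043),ring(f,c,.031,.064),ring(f,c,.021,.084))
print(ring(S,(.6225,.0786),.031,.051))
E
```

```text
18.125 [0.43546073 0.01217454 0.21628167] 0.8537250555067206 [ 0.05854636  0.65942423 -0.37456557]
(array([0.4345, 0.0125]), 728, np.float64(0.0011), array([0.0418, 0.0431])) (array([0.435 , 0.0124]), 435, np.float64(0.001), array([0.0629, 0.0643])) (array([0.436 , 0.0123]), 331, np.float64(0.001), array([0.0828, 0.084 ]))
(array([0.4348, 0.0112]), 280, np.float64(0.0012), array([0.0418, 0.0435])) (array([0.4349, 0.0122]), 173, np.float64(0.0031), array([0.0629, 0.0669])) (array([0.4361, 0.0108]), 140, np.float64(0.0013), array([0.0825, 0.0844]))
(array([0.6228, 0.0788]), 145, np.float64(0.0014), array([0.0494, 0.0515]))
```

View pics/s7.png

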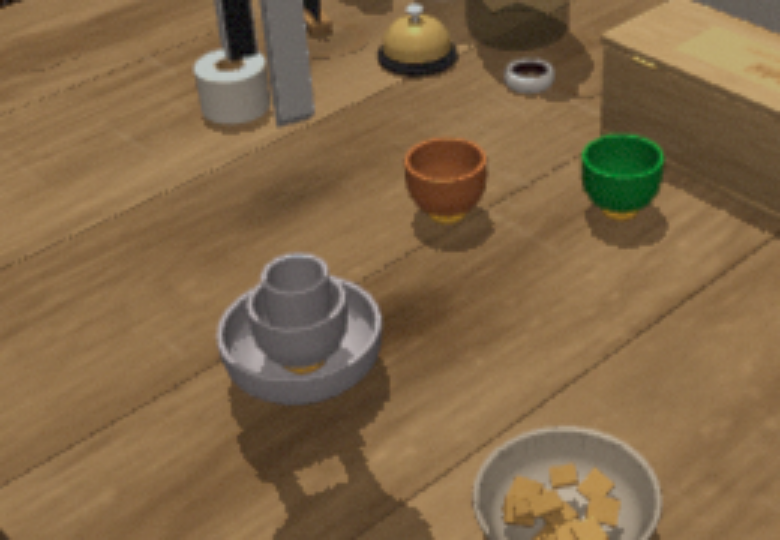

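View pics/w7.png

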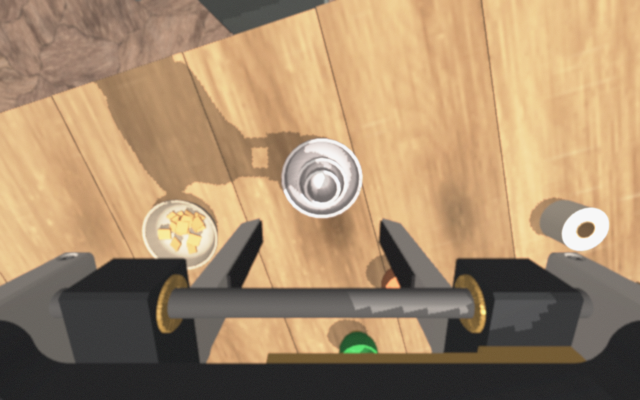

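The three steel covers stand nested, at (300,330) in the crop. Their rims are at 43, 64 and 84 mm, their centres agree within 1.5 mm, and copper has not moved. Handing in.

```bash
python3 -c "
from rig import manip
print(manip.sign_off())"
```

```text
the job is handed in; nothing more can be done
None
```

I set the middle-sized steel cover into the largest, then the small one into the middle-sized one, and handed the job in at about 18 s. Each was lowered until it touched the floor of the one below and only then released; the sign-off gave no verdict.

- **Seating:** the last pictures put the three rims at 43, 64 and 84 mm, which are the heights expected when fully nested. Their centres lie within about 1.5 mm of each other.
- **Left in place:** the largest and the copper cover measured within 1 mm of where they started. The gripper was clear above the nest.
- **Disagreements:** the cameras differed by up to 3 mm in absolute position, which is within what the tolerances allow. The gripper read about 59–60 mm while holding the 62 mm cover, but the pictures showed it held upright. Pressing the middle-sized cover down peaked at about 14 N. The scene camera's fit of the middle-sized rim in the last check was noisier than the rest (3 mm scatter), but it gave the same centre.

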